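# Stow the pastry rule and shut the cupboard door

## Task

Put the pastry rule away in the open worktop cupboard: lay it handle up on the floor of the pull-out tray, lengthwise in the free lane with its long edge flush along the exposed side of the wooden pastry board, and let go of it. Then slide the tray fully home, and after that swing the door shut until it snaps past its catch and sits closed. Do not disturb the spatula, the mug or the jar.

Things in the scene. Friction and masses are not known exactly. Their poses are not given: they have to be found in the camera images.
- rule: Pastry rule: flat steel strip 160 long (its x) x 44 wide (its y) x 6 mm thick, with a wooden grip bar along its middle, 100 long x 14 wide x 30 mm high (36 mm high in all). 200 g, loose, lying flat on the worktop, grip bar up. Origin: centre of the underside, z up; the same when turned end for end.
- cupboard: Low white gloss worktop cupboard, fixed, 300 wide x 280 deep x 140 mm high, open at the front, roofed. Origin: middle of the front face's lower edge, on the worktop; x points straight into the cupboard, y along the front to its left (hinge) side as seen from the robot, z up.
- tray (a joint): How far the tray is drawn out of the cupboard towards the robot (m): 0 = fully home, 0.24 = end of travel; starts well out, about 2 N of friction. Tray: aluminium, 250 long x 260 wide outside, floor 20 mm above the worktop, side and back walls 6 mm thick with tops 54 mm above the worktop, and a higher white front panel.
- tray_front (a point): Middle of the top edge of the tray front's outer (robot side) face, 94 mm above the worktop; moves with the tray, axes as the cupboard's. The front is a white panel 260 wide x 80 high x 12 mm thick, lower edge 14 mm above the worktop. With the tray home this face is 3 mm behind the cupboard's front face, the roof's front edge is 10 mm behind it.
- board_edge (a point): Front lower corner of the bare long side of the wooden board fixed on the tray (210 long, 134 wide, 12 mm thick, other side at the tray's left wall), at tray-floor level; moves with the tray. Axes as the cupboard's: x along this side; free lane on the -y side, 112 mm wide, from 10 mm before this point (tray front) to 222 mm behind it. A flush rule has its centre 22 mm away in y.
- door (a joint): Opening angle of the cupboard door (rad): 0 = shut and seated; grows as it swings out towards the robot and round to its left, up to 2.2; stays where it is left. A sprung roller catch resists from about 0.05, takes about 6 N at the free edge to push over, and snaps the door to 0 once past about 0.022.
- door_hinge (a point): The door's upright hinge axis, at the left end of the cupboard's front, 70 mm above the worktop. Axes turn with the door: at angle 0 as the cupboard's; the door panel (white, 297 wide, 136 high from 2 mm above the worktop, 15 mm thick) runs from here along -y, its outer face is 16 mm off in -x.
- door_push (a point): Point on the door's outer face (the face with the handle) 205 mm from the hinge and 100 mm above the worktop: a good place to push. Its -x axis points out of that face.
- door_handle (a point): Middle of the upright steel bar handle, 11 mm thick, 90 mm long, standing 35 mm off the outer face, 268 mm from the hinge, 75 mm above the worktop.
- spatula: Bystander: kitchen spatula about 240 mm long lying on the worktop beside the rule, along its x. Origin: on the underside near its middle.
- mug: Bystander: white mug, 80 mm across, 90 mm high, handle on its +y side. Origin: centre of its underside.
- jar: Bystander: glass storage jar with steel cap, 80 mm across, 120 mm high. Origin: centre of its underside.
There are look-alikes about, which are no part of the job. Leave any black or green look-alike of the rule alone.

How it is judged:
On the way, in this order (a step that is already met when the one before it is completed fails the run):
1. the rule lies flush along the board on the drawn-out tray, let go (y of rule in the frame of board_edge between -0.025 and -0.018 m and x of rule in the frame of board_edge between 0.065 and 0.147 m and z of rule in the frame of board_edge between -0.004 and 0.004 m and angle between the x axis of rule and the x axis of board_edge, either way round below 0.04 rad and angle between rule's own z axis and vertical below 0.06 rad and contact force between the fingers and rule below 0.1 N and value of joint tray above 0.1 m), for 0.2 s.
2. the tray is fully home, the rule still flush, the door still open (y of rule in the frame of board_edge between -0.025 and -0.018 m and x of rule in the frame of board_edge between 0.065 and 0.147 m and z of rule in the frame of board_edge between -0.004 and 0.004 m and angle between the x axis of rule and the x axis of board_edge, either way round below 0.04 rad and angle between rule's own z axis and vertical below 0.06 rad and contact force between the fingers and rule below 0.1 N and value of joint tray below 0.006 m and value of joint door above 0.2 rad), for 0.2 s.
3. the door is shut and seated on its catch, the tray home and the rule flush (y of rule in the frame of board_edge between -0.025 and -0.018 m and x of rule in the frame of board_edge between 0.065 and 0.147 m and z of rule in the frame of board_edge between -0.004 and 0.004 m and angle between the x axis of rule and the x axis of board_edge, either way round below 0.04 rad and angle between rule's own z axis and vertical below 0.06 rad and contact force between the fingers and rule below 0.1 N and value of joint tray below 0.006 m and value of joint door below 0.012 rad), for 0.2 s.
At the end, for the whole second after the job is handed in: Rule at rest on the tray floor, grip up (tilt < 0.06 rad, within 4 mm of the floor), parallel to the board side within 0.04 rad and at most 3 mm from it, inside the lane, let go; tray home within 6 mm; door shut within 0.012 rad; bystanders within 30 mm of their places (all of step 3 and linear speed of rule below 0.02 m/s); the robot touches nothing.
It fails at once if a bystander is displaced by more than 30 mm or tipped (distance of any of spatula, mug, jar from where it was at the start of the episode above 0.03 m or angle between any of mug, jar's own z axis and vertical above 0.3 rad).
It also fails if it takes over 72 s, if anything falls off the work surface, if the arm or the gripper's body presses on something with over 40 N, if the wrist force passes 120 N, or if a joint passes its speed limit or range.

## Robot

A 7-joint arm with a two-finger parallel gripper is mounted at the origin on the work surface. World frame = base frame: x ahead of the robot, y to its left, z up, the work surface at z = 0. Lengths are in m, angles in rad, forces in N, time in s.
With the tool pointing down it reaches from about 0.425 to 0.825 m from the base axis. Payload 3.6 kg.
Tool frame: the origin (TCP) lies at the very end of the fingers, on their centre line; the grasp point (between the pads) lies 19 mm behind it; z points along the fingers, y is the line along which they close (so a half turn about z gives the same grasp; the last joint's range is limited). The gripper opens to 85 mm and grips with 20 to 120 N. Pads are 22 mm wide; open, the fingers measure 114 mm over their backs; the gripper's body (76 mm by 85 mm) begins 54 mm behind the grasp point. The pads swing forward as they close: fully open they stand 13 mm farther back than shut.
Start: joints at [1.127, 0.615, -0.013, 1.423, 0.008, 1.103, -0.04], TCP at [0.263, -0.594, 0.231] pointing down, gripper open.
Joint ranges: [-3.12, 3.12], [-0.3, 2.06], [-1.34, 1.32], [0.26, 2.42], [-1.36, 4.5], [0.01, 1.98], [-2.84, 2.84]. Speed limits (rad/s): [2.79, 2.79, 3.14, 3.14, 3.14, 3.14, 3.14].

## Interface

Orientations are given as [roll, pitch, yaw] about the fixed x, y, z axes, in that order (R = Rz(yaw) Ry(pitch) Rx(roll)).
In Python, from rig import robot gives the robot as it stands. The module is installed in compiled form; this text tells all that it offers.
- The arm moves only by the tool carry_out, never from a script. Its argument "targets" is one flat list of numbers, 6 for each row, row after row: the shift along the tool's x, y, z in m, then the turn, a rotation vector about the tool's x, y, z in rad. A call has 1 to 8 rows; each row is the pose to reach, as a shift and turn from the pose commanded when the call began, along the tool's axes at that moment; what a row does not reach only later rows make up. A row lasts 1/12 s, in which the tool goes at most 41.7 mm and 7.16 degrees, less where a joint would pass 70% of its speed; a pose out of reach is approached as far as the arm can. A call with a gripper value outside its range is refused whole. "jaw" is the finger opening in m, from 0 to 0.0854, set as the call begins (left out, the last holds). The fingers move at their own pace and stop on an object; the grip force is fixed at half the most. Time passes only in rows, so rows that repeat a pose let the fingers close. It gives the time, the measured TCP pose, the force, the opening and the grip force at its end, in the units of the state.
- robot.state(): the state, without advancing time (a new reading comes with each control period).
- robot.read_camera(name): name is "scene" or "top" or "wrist"; returns the picture (384x512x3 uint8, red, green, blue); there is no depth.
- robot.get_calibration(name): a dict with "fovy" (degrees; the focal length in pixels is half the picture's height over the tangent of half this angle, whatever the lens; pixels are square), "cx", "cy" (the principal point, pixels), "extrinsics" (4x4, takes a point from camera to world coordinates). Camera axes: x right, y down, z forward; pixel columns grow to the right and rows downward; lengths in m; the calibration is good to about 2 mm. The wrist camera is an equidistant fisheye: a pixel r from the principal point sees the ray r / f radians off the axis. A picture is of the moment at which its call begins: read the wrist's pose just before it. get_calibration takes no time and is no camera call; for the wrist camera it gives the pose at the moment of the call.
- robot.sign_off(): hands the job in; it is judged then, once.
Trained networks look in the newest picture that a camera, given by its name, has taken for a name from the list of things; names that differ only in an ending like _2 or _b are one class to them, and where a whole thing is asked for, a point or a joint stands for the part that bears it (a point fixed in the world has none). Each returns a list of dicts, best first, with "score" (0 to 1); they miss things now and then, are a little off and sometimes report something else, mostly with a low value. They report only what shows in the picture. A call takes as long as a camera call. They do not tell look-alikes from the thing itself.
- robot.boxes_of(thing, camera): "bbox" ([centre column, centre row, width, height] in pixels, round what is visible of it).
- robot.pinpoint(thing, camera): "pixel" ([column, row] in pixels: a listed point, or the origin of a listed thing).
The state is a dict: "t": time; "joint_positions": joint angles; "qd": joint speeds; "tau": joint torques, N m; "eef_pos": TCP position; "ee_rot": TCP orientation; "contact_force": force on the tool from outside, world axes, zero at the start; "torque": the same for the moment, N m; "opening": finger opening in m; "gripper_force": force on a finger pad.
Only numpy, scipy, OpenCV 4.12 (cv2) and the standard library are available. Lean on these libraries where they do the work, as an engineer would, in place of code of your own. Each camera call takes 0.05 s, during which the arm holds its last target. There are 200 camera calls.

## Working session

There is one attempt and no reset: what is moved stays moved. The work goes in short steps, Python scripts to look and compute and a tool call to move; the robot and the scene stay as the last step left them, time stands still between calls to the robot, and variables do not carry over. Pictures are saved under pics/ and viewed, at most 11 in all, crops included, and the job is handed in when it is done.

Besides the shell and the picture viewer there is one more tool, called after "Emit:" as name(argument=value, ...) on one line, values as JSON. carry_out: Moves the arm, as the interface text tells. Its arguments: {"type":"object","properties":{"targets":{"type":"array"},"jaw":{"type":"number"}},"required":["targets"]}

```bash
mkdir -p pics; cat > h.py <<'E'
import numpy as np, cv2
from rig import robot
from scipy.spatial.transform import Rotation as R
def cal(n):
    c=robot.get_calibration(n); f=192/np.tan(np.radians(c['fovy'])/2); return f,c['cx'],c['cy'],np.array(c['extrinsics'])
def ray(n,p,C=None):
    f,cx,cy,E=C or cal(n); d=np.array([p[0]-cx,p[1]-cy],float)
    if n=='wrist':
        r=np.hypot(*d); th=r/f; v=np.array([*(d/max(r,1e-9)*np.sin(th)),np.cos(th)])
    else: v=np.array([d[0]/f,d[1]/f,1])
    return E[:3,3],E[:3,:3]@v
def at(n,p,z,C=None):
    o,v=ray(n,p,C); return o+v*(z-o[2])/v[2]
def proj(n,P,C=None):
    f,cx,cy,E=C or cal(n); q=E[:3,:3].T@(np.array(P)-E[:3,3])
    if n=='wrist':
        r=np.hypot(q[0],q[1]); th=np.arctan2(r,q[2]); return np.array([cx,cy])+f*th*q[:2]/max(r,1e-9)
    return np.array([cx+f*q[0]/q[2],cy+f*q[1]/q[2]])
def save(n,fn):
    im=robot.read_camera(n)[:,:,::-1].copy(); cv2.imwrite('pics/'+fn,im); return im
E
python3 - <<'E'
from h import *
np.set_printoptions(precision=4,suppress=True)
s=robot.state(); print(s['t'],s['eef_pos'],s['ee_rot'],s['opening'])
a=save('scene','s0.png');b=save('top','t0.png')
cv2.imwrite('pics/both.png',cv2.resize(np.vstack([a,b]),(800,1200))[:,:])
Z=dict(rule=0,tray_front=.094,board_edge=.02,door_hinge=.07,door_push=.1,door_handle=.075,spatula=0,mug=0,jar=0,cupboard=0)
for n in ('scene','top'):
    print(n,cal(n)[3][:3,3])
    for k,z in Z.items():
        print(k,[(np.round(d['score'],2),np.round(d['pixel'],0),at(n,d['pixel'],z)[:2]) for d in robot.pinpoint(k,n)[:4]])
E
```

```text
0.0 [ 0.2628 -0.5936  0.2301] [-3.139   0.      0.4168] 0.08539379897219476
scene [ 1.5482 -0.1096  1.0728]
rule [(np.float64(0.92), array([190., 214.]), array([ 0.4876, -0.2265])), (np.float64(0.85), array([243., 180.]), array([ 0.3479, -0.0461])), (np.float64(0.77), array([179., 173.]), array([ 0.279 , -0.2641])), (np.float64(0.66), array([110., 279.]), array([ 0.7122, -0.4526]))]
tray_front [(np.float64(0.65), array([271., 181.]), array([0.4717, 0.0351]))]
board_edge [(np.float64(0.79), array([272., 202.]), array([0.4902, 0.035 ]))]
door_hinge []
door_push [(np.float64(0.62), array([335., 170.]), array([0.4539, 0.2421]))]
door_handle [(np.float64(0.74), array([338., 165.]), array([0.4005, 0.2679]))]
spatula [(np.float64(0.64), array([138., 214.]), array([ 0.4662, -0.3941]))]
mug [(np.float64(0.91), array([170., 277.]), array([ 0.7276, -0.2863])), (np.float64(0.59), array([415., 224.]), array([0.6264, 0.4626]))]
jar [(np.float64(0.91), array([418., 224.]), array([0.6262, 0.4739])), (np.float64(0.57), array([292., 252.]), array([0.6823, 0.0677]))]
cupboard [(np.float64(0.64), array(
[... 398 characters left out ...]
, 203.]), array([0.4967, 0.0347]))]
door_hinge [(np.float64(0.77), array([217., 155.]), array([0.6755, 0.1971])), (np.float64(0.49), array([323., 209.]), array([ 0.4716, -0.2107]))]
door_push [(np.float64(0.97), array([204., 202.]), array([0.4889, 0.2402]))]
door_handle [(np.float64(0.93), array([197., 222.]), array([0.4167, 0.267 ]))]
spatula [(np.float64(0.81), array([369., 213.]), array([ 0.4644, -0.3997])), (np.float64(0.33), array([196., 220.]), array([0.4277, 0.2821]))]
mug [(np.float64(0.81), array([337., 146.]), array([ 0.7306, -0.2743]))]
jar [(np.float64(0.64), array([147., 173.]), array([0.6151, 0.4823]))]
cupboard [(np.float64(0.83), array([254., 158.]), array([0.6823, 0.056 ]))]
```

View pics/s0.png

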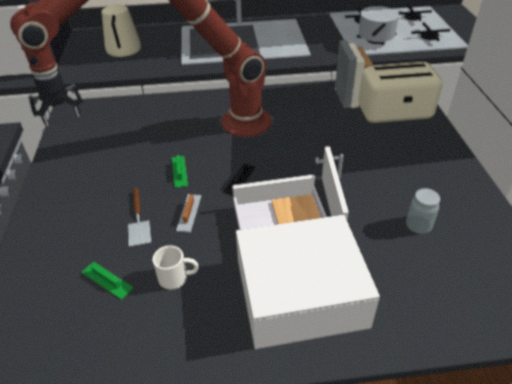

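View pics/t0.png

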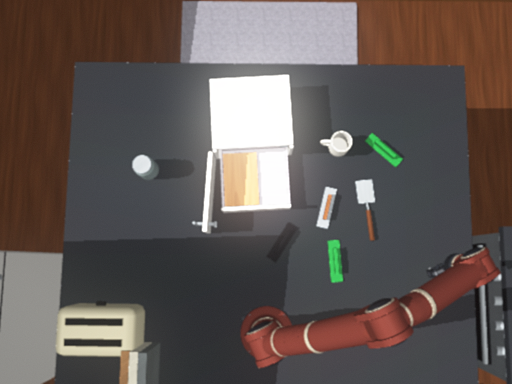

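The scene picture shows the steel strip with a wooden grip at (190,213), which is (325,207) in top. There are green look-alikes at scene (180,170) and (107,280), and a black one at (240,178). Only the first is steel with a wooden bar, so I take that as the rule. I'll confirm it in a crop.

```bash
python3 - <<'E'
from h import *
np.set_printoptions(precision=4,suppress=True)
a=cv2.imread('pics/s0.png');b=cv2.imread('pics/t0.png')
c1=cv2.resize(a[185:245,150:230],(400,300),interpolation=cv2.INTER_CUBIC)
c2=cv2.resize(b[120:240,200:360],(800,600),interpolation=cv2.INTER_CUBIC)
c2[:225,:300]=cv2.resize(c1,(300,225)); cv2.imwrite('pics/crop0.png',c2)
E_=cal('wrist')[3]; s=robot.state()
T=R.from_euler('xyz',s['ee_rot']).as_matrix(); print('cam in tool',T.T@(E_[:3,3]-s['eef_pos']),'\n',T.T@E_[:3,:3],'\nT',T)
# rule axis from top: light strip mask
C=cal('top'); sub=b[180:235,310:345].astype(int); m=(sub.max(2)>90).astype(np.uint8)
ys,xs=np.nonzero(m); (c,wh,ang)=cv2.minAreaRect(np.c_[xs+310,ys+180].astype(np.float32)); box=cv2.boxPoints((c,wh,ang))
print('rule px',c,wh,'world',[at('top',p,.01,C)[:2] for p in box])
E
```

```text
cam in tool [ 0.0785  0.0001 -0.143 ] 
 [[-0.0002 -0.9531 -0.3028]
 [ 1.     -0.0001 -0.0004]
 [ 0.0003 -0.3028  0.9531]] 
T [[ 0.9144  0.4049 -0.    ]
 [ 0.4049 -0.9144  0.    ]
 [-0.     -0.     -1.    ]]
rule px (323.5, 204.5) (49.0, 27.0) world [array([ 0.5919, -0.1658]), array([ 0.593 , -0.2724]), array([ 0.3995, -0.2707]), array([ 0.3984, -0.1655])]
```

View pics/crop0.png

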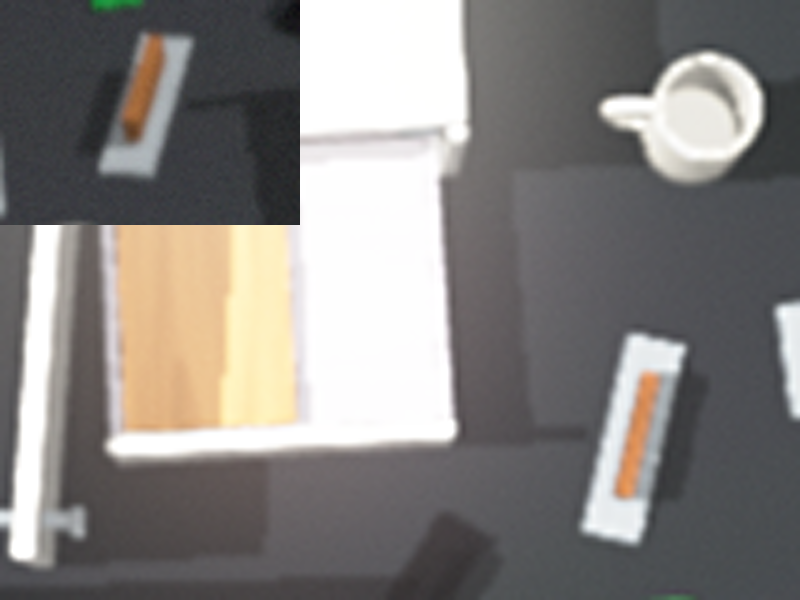

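The crop confirms it: a steel strip with a wooden bar, top pixel about (327,208), axis yaw about -0.22. I'm moving above it for a closer look.

Emit:
carry_out(targets=[0.04,-0.028,0,0,0,0.1,0.08,-0.056,0,0,0,0.2,0.12,-0.083,0,0,0,0.3,0.158,-0.11,0,0,0,0.4,0.195,-0.136,0,0,0,0.5,0.23,-0.16,0,0,0,0.6,0.265,-0.184,0,0,0,0.64,0.295,-0.205,0,0,0,0.64])

```text
t: 1.77
eef_pos: [0.4374, -0.3077, 0.2317]
ee_rot: [3.141, -0.001, -0.225]
contact_force: [0.9, -0.2, 0.6]
opening: 0.085
gripper_force: 0.0
```

```bash
cat >> h.py <<'E'
np.set_printoptions(precision=4,suppress=True)
def pose():
    s=robot.state(); return np.array(s['eef_pos']),R.from_euler('xyz',s['ee_rot'])
def rel(p,yaw):
    "shift/turn in tool axes to reach TCP p, tool down, tool x at world yaw"
    e,r=pose(); g=R.from_euler('xyz',[np.pi,0,yaw]); return np.r_[r.inv().apply(np.array(p)-e),(r.inv()*g).as_rotvec()]
E
python3 - <<'E'
from h import *
s=robot.state(); print(s['t'],*pose()[0],s['ee_rot'],s['joint_positions'])
print(rel([.487,-.226,.2],-.22))
E
```

```text
1.7667 0.43739972078441225 -0.30769033175618765 0.2316502766508533 [ 3.1413 -0.0008 -0.2246] [ 0.4827  0.4365  0.131   1.7615 -0.0681  0.9471 -1.1541]
[ 0.0301 -0.0907  0.0316  0.0003 -0.0007 -0.0046]
```

Emit:
carry_out(targets=[0.01,-0.035,0,0,0,0,0.02,-0.07,0,0,0,0,0.03,-0.09,0,0,0,0,0.03,-0.09,0,0,0,0,0.03,-0.09,0,0,0,0])

```text
t: 2.18
eef_pos: [0.4866, -0.2269, 0.2314]
ee_rot: [-3.141, -0.0, -0.219]
contact_force: [-0.2, -1.1, 1.0]
opening: 0.0854
gripper_force: 0.0
```

```bash
python3 - <<'E'
from h import *
C=cal('wrist'); im=save('wrist','w1.png'); print(pose()[0])
for k,z in dict(rule=0,tray_front=.094,board_edge=.02,door_hinge=.07,door_push=.1,door_handle=.075).items():
    print(k,[(round(d['score'],2),np.round(d['pixel'],1),at('wrist',d['pixel'],z,C)[:2]) for d in robot.pinpoint(k,'wrist')[:3]])
E
```

```text
[ 0.4854 -0.2288  0.2314]
rule [(0.79, array([307.8, 290.8]), array([ 0.2751, -0.2637])), (0.65, array([255.6, 168.2]), array([ 0.4809, -0.2262])), (0.65, array([172. , 277.6]), array([ 0.343 , -0.0638]))]
tray_front [(0.68, array([ 48.5, 246.7]), array([0.4645, 0.0512]))]
board_edge [(0.62, array([ 77.7, 210.4]), array([0.4849, 0.0377]))]
door_hinge []
door_push []
door_handle []
```

View pics/w1.png

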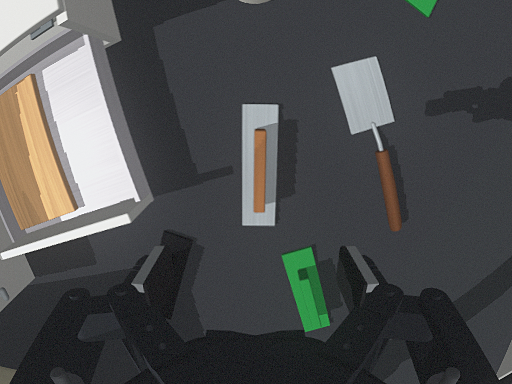

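The wrist picture shows the rule clear, with the strip from (242,104) to (275,225) and the wooden bar at (260,170). Next I'll measure its corners.

```bash
python3 - <<'E'
from h import *
C=cal('wrist'); im=cv2.imread('pics/w1.png')
hsv=cv2.cvtColor(im,cv2.COLOR_BGR2HSV)
roi=np.zeros(im.shape[:2],np.uint8); roi[95:235,232:292]=1
bar=((hsv[...,0]<20)&(hsv[...,1]>110)&(hsv[...,2]>60)&(roi>0))
strip=((hsv[...,2]>125)&(hsv[...,1]<60)&(roi>0))|bar
for nm,m,z in(('bar',bar,.036),('strip',strip,.006)):
    ys,xs=np.nonzero(m); W=np.array([at('wrist',(x,y),z,C)[:2] for x,y in zip(xs,ys)])*1000
    (c,wh,a)=cv2.minAreaRect(W.astype(np.float32)); b=cv2.boxPoints((c,wh,a))
    e=[b[1]-b[0],b[2]-b[1]]; l=max(e,key=np.linalg.norm); l*=np.sign(l[0]); print(nm,c,wh,'yaw',np.arctan2(l[1],l[0]), 'pca mean',W.mean(0))
print(pose()[0])
E
```

```text
bar (482.3822326660156, -234.2786407470703) (12.392312049865723, 99.18112182617188) yaw -0.24031655 pca mean [ 483.5169 -234.5422]
strip (480.8252868652344, -233.81570434570312) (43.51166915893555, 159.6634979248047) yaw -0.23622154 pca mean [ 484.9727 -233.8287]
[ 0.4849 -0.2297  0.2314]
```

```bash
python3 -c "
from h import *
print(pose()[0],robot.state()['contact_force'],rel([.4816,-.234,.08],-.238))"
```

```text
[ 0.4849 -0.2297  0.2314] [ 0.2729 -0.1167  0.0141] [-0.0023  0.0049  0.1514  0.0004  0.      0.0124]
```

Emit:
carry_out(targets=[-0.002,0.005,0.04,0,0,0.012,-0.002,0.005,0.08,0,0,0.012,-0.002,0.005,0.12,0,0,0.012,-0.002,0.005,0.15,0,0,0.012,-0.002,0.005,0.15,0,0,0.012,-0.002,0.005,0.15,0,0,0.012], jaw=0.06)

```text
t: 3.03
eef_pos: [0.4816, -0.2331, 0.0805]
ee_rot: [-3.141, 0.003, -0.236]
contact_force: [0.1, -0.1, 1.0]
opening: 0.0599
gripper_force: 0.0
```

```bash
python3 -c "
from h import *
print(pose()[0],robot.state()['ee_rot'],robot.state()['opening'],rel([.4816,-.234,.018],-.238))
C=cal('wrist'); im=save('wrist','w2.png')
print([proj('wrist',p,C) for p in ([.4816,-.234,.036],[.530,-.2458,.036],[.433,-.222,.036])])
hsv=cv2.cvtColor(im,cv2.COLOR_BGR2HSV); m=((hsv[...,0]<20)&(hsv[...,1]>110)&(hsv[...,2]>60)); m[:,:180]=0; m[:,330:]=0
n,l,s,c=cv2.connectedComponentsWithStats(m.astype(np.uint8)); k=1+s[1:,4].argmax(); print(s[k],c[k])
ys,xs=np.nonzero(l==k); W=np.array([at('wrist',(x,y),.036,C)[:2] for x,y in zip(xs,ys)])*1000
print(cv2.minAreaRect(W.astype(np.float32)))"
```

```text
[ 0.4816 -0.2331  0.0805] [-3.1411  0.0032 -0.2361] 0.059937973958829265 [ 0.0004  0.001   0.0625 -0.0005  0.0032  0.0019]
[array([256.958, 219.667]), array([257.3418, 146.8329]), array([256.3686, 280.517 ])]
[ 241  144   21  135 2636] [251.5816 209.7303]
((484.3844909667969, -230.78884887695312), (13.164179801940918, 99.49149322509766), 76.87770080566406)
```

Emit:
carry_out(targets=[0.002,-0.003,0.02,0,0.003,-0.005,0.002,-0.003,0.04,0,0.003,-0.005,0.002,-0.003,0.055,0,0.003,-0.005,0.002,-0.003,0.064,0,0.003,-0.005,0.002,-0.003,0.064,0,0.003,-0.005])

```text
t: 3.5
eef_pos: [0.4858, -0.2308, 0.0179]
ee_rot: [3.141, -0.004, -0.23]
contact_force: [0.3, 0.2, 0.2]
opening: 0.0597
gripper_force: 0.0
```

Emit:
carry_out(targets=[0,0,0,0,0,0,0,0,0,0,0,0,0,0,0,0,0,0,0,0,0,0,0,0,0,0,0,0,0,0,0,0,0,0,0,0], jaw=0)

```text
t: 4.0
eef_pos: [0.486, -0.2309, 0.0187]
ee_rot: [3.141, -0.005, -0.23]
contact_force: [-0.4, -0.0, 6.1]
opening: 0.0124
gripper_force: 61.0
```

Emit:
carry_out(targets=[0,0,-0.02,0,0,0,0,0,-0.06,0,0,0,0,0,-0.1,0,0,0,0,0,-0.14,0,0,0,0,0,-0.18,0,0,0,0,0,-0.2,0,0,0,-0.017,-0.027,-0.2,0,0,-0.08,-0.037,-0.06,-0.2,0,0,-0.16])

```text
t: 4.67
eef_pos: [0.4629, -0.1662, 0.219]
ee_rot: [3.138, -0.008, -0.073]
contact_force: [0.5, 1.2, -2.6]
opening: 0.0124
gripper_force: 59.9
```

Emit:
carry_out(targets=[-0.024,-0.025,0,0,0,-0.08,-0.047,-0.05,0,0,0,-0.14,-0.07,-0.08,0,0,0,-0.14,-0.083,-0.088,0,0,0,-0.14,-0.083,-0.088,0,0,0,-0.14,-0.083,-0.088,0,0,0,-0.14])

```text
t: 5.17
eef_pos: [0.385, -0.0695, 0.2171]
ee_rot: [3.14, -0.003, 0.071]
contact_force: [0.6, -0.7, -2.1]
opening: 0.0124
gripper_force: 59.9
```

```bash
python3 - <<'E'
from h import *
C=cal('wrist'); im=save('wrist','w3.png'); print(pose()[0],robot.state()['ee_rot'],robot.state()['opening'])
for k,z in dict(rule=0,tray_front=.094,board_edge=.02,door_hinge=.07,door_push=.1,door_handle=.075).items():
    print(k,[(round(d['score'],2),np.round(d['pixel'],1),at('wrist',d['pixel'],z,C)[:2]) for d in robot.pinpoint(k,'wrist')[:3]])
E
```

```text
[ 0.3861 -0.0703  0.2172] [ 3.14   -0.0042  0.0696] 0.01261005280427117
rule [(0.76, array([379.9, 248.9]), array([ 0.2789, -0.2602])), (0.62, array([255.9, 239.7]), array([ 0.2856, -0.0781]))]
tray_front [(0.55, array([138.5,  99.8]), array([0.4629, 0.0441]))]
board_edge []
door_hinge []
door_push []
door_handle []
```

View pics/w3.png

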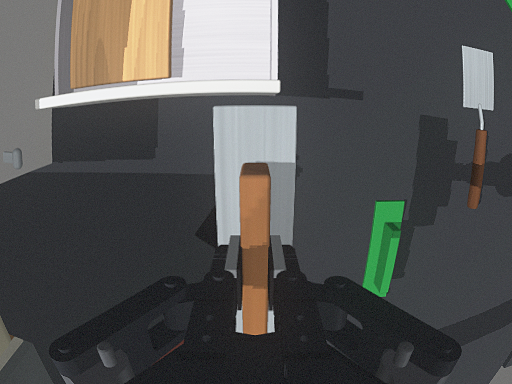

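The picture shows the rule hanging square in the grip at (256,200). The tray front's outer top edge runs from (40,105) to (278,90). I'm going forward and up to measure the board side.

Emit:
carry_out(targets=[0.035,0.002,-0.02,0,0,0,0.07,0.004,-0.04,0,0,0,0.1,0.006,-0.055,0,0,0,0.1,0.006,-0.055,0,0,0,0.1,0.006,-0.055,0,0,0,0.1,0.006,-0.055,0,0,0])

```text
t: 6.02
eef_pos: [0.4845, -0.0691, 0.2712]
ee_rot: [3.141, 0.0, 0.069]
contact_force: [-0.2, 0.6, -2.9]
opening: 0.0125
gripper_force: 59.9
```

```bash
python3 - <<'E'
from h import *
C=cal('wrist'); im=save('wrist','w4.png'); print(pose()[0],robot.state()['ee_rot'],robot.state()['opening'])
cv2.imwrite('pics/w4b.png',cv2.resize(im,(800,600),interpolation=cv2.INTER_CUBIC))
for k,z in dict(tray_front=.094,board_edge=.02,door_hinge=.07,door_push=.1,door_handle=.075).items():
    print(k,[(round(d['score'],2),np.round(d['pixel'],1),at('wrist',d['pixel'],z,C)[:2]) for d in robot.pinpoint(k,'wrist')[:3]])
E
```

```text
[ 0.484  -0.069   0.2711] [3.1412 0.0008 0.0691] 0.012506249860271343
tray_front [(0.72, array([158.2, 182.7]), array([0.4672, 0.0419]))]
board_edge [(0.57, array([177.5, 155.8]), array([0.4853, 0.0375]))]
door_hinge [(0.67, array([57.9, 23.4]), array([0.6732, 0.2067])), (0.58, array([ 27. , 208.4]), array([0.4057, 0.2809]))]
door_push [(0.69, array([ 29.4, 172. ]), array([0.4732, 0.2348]))]
door_handle [(0.73, array([ 26.5, 208.3]), array([0.4081, 0.2771]))]
```

View pics/w4b.png

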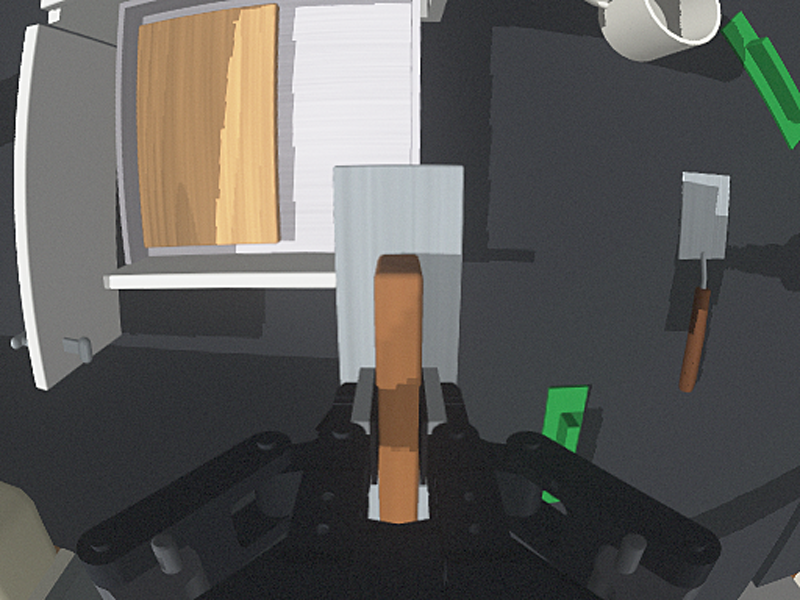

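```bash
python3 - <<'E'
from h import *
C=cal('wrist'); im=cv2.imread('pics/w4.png'); e,r=pose()
hsv=cv2.cvtColor(im,cv2.COLOR_BGR2HSV).astype(int)
P=[]
for y in range(8,150):
    s=hsv[y,150:200,1]; k=np.nonzero(s>70)[0]
    if len(k): P.append(at('wrist',(150+k[-1]+.5,y),.032,C)[:2])
P=np.array(P); vx,vy,x0,y0=cv2.fitLine(P.astype(np.float32),cv2.DIST_HUBER,0,.001,.001).ravel()
if vx<0: vx,vy=-vx,-vy
yaw=np.arctan2(vy,vx); n=np.array([-vy,vx]); print('board side yaw',yaw,'n',len(P),'y at x=.486',y0+(.486-x0)*vy/vx,'resid',np.std((P-[x0,y0])@n))
# board front end: wood column transitions
Q=[]
for x in range(100,176):
    k=np.nonzero(hsv[120:175,x,1]>70)[0]
    if len(k): Q.append(at('wrist',(x,120+k[-1]+.5),.032,C)[:2])
Q=np.array(Q); print('front end x',Q[::12], 'along',np.median((Q-[x0,y0])@[vx,vy])*vx+x0)
# tray front panel white outer edge line z=.094
T=[]
for x in range(72,205):
    k=np.nonzero(hsv[165:200,x,2]>150)[0]
    if len(k): T.append(at('wrist',(x,165+k[-1]+.5),.094,C)[:2])
T=np.array(T); l=cv2.fitLine(T.astype(np.float32),cv2.DIST_HUBER,0,.001,.001).ravel(); print('tray front line yaw+90',np.arctan2(l[1],l[0]),l[2:])
# rule in hand
Z=e[2]-.0187+.006
for p in ((333*.64,167*.64),(463*.64,167*.64),(340*.64,380*.64),(457*.64,380*.64)): print('rule corner tool',r.inv().apply(at('wrist',p,Z,C)-e))
for p in ((375*.64,276*.64),(423*.64,276*.64),(379*.64,515*.64),(417*.64,515*.64)): print('bar tool',r.inv().apply(at('wrist',p,Z+.030,C)-e))
E
```

```text
board side yaw 0.06515455 n 142 y at x=.486 0.03232757 resid 0.0004964248143635097
front end x [[0.4817 0.1535]
 [0.4823 0.1333]
 [0.4843 0.1139]
 [0.485  0.0952]
 [0.487  0.0771]
 [0.4877 0.0596]
 [0.4885 0.0425]] along 0.48933599081778134
tray front line yaw+90 -1.5020629 [0.4652 0.0633]
rule corner tool [ 0.0765 -0.0219  0.0128]
rule corner tool [0.0765 0.0213 0.0129]
rule corner tool [-0.0014 -0.0222  0.0127]
rule corner tool [-0.0015  0.0219  0.0127]
bar tool [ 0.0464 -0.0067 -0.0172]
bar tool [ 0.0464  0.0067 -0.0172]
bar tool [-0.0419 -0.0072 -0.0174]
bar tool [-0.0419  0.0065 -0.0174]
```

Sizes agree: the held rule measures 43–44 mm wide and its centre sits at about -3.5 mm along tool x. The board side has yaw about 0.066, with its corner near (0.489, 0.033). I'm going over the lane with some side clearance.

Emit:
carry_out(targets=[0.026,-0.019,0,0,0,0,0.052,-0.038,0,0,0,0,0.078,-0.057,0,0,0,0,0.103,-0.076,0,0,0,0,0.103,-0.076,0.04,0,0,0,0.103,-0.076,0.08,0,0,0,0.103,-0.076,0.11,0,0,0,0.103,-0.076,0.11,0,0,0])

```text
t: 6.98
eef_pos: [0.5779, 0.014, 0.1557]
ee_rot: [3.141, 0.013, 0.07]
contact_force: [-1.2, -0.1, -3.4]
opening: 0.0127
gripper_force: 59.8
```

```bash
python3 - <<'E'
from h import *
import time
C=cal('wrist'); im=save('wrist','w5.png'); s=robot.state(); print(s['eef_pos'],s['ee_rot'],s['contact_force'],rel([.582,.0141,.08],.066))
cv2.imwrite('pics/w5b.png',cv2.resize(im,(800,600),interpolation=cv2.INTER_CUBIC))
E
```

```text
[0.5805 0.014  0.1593] [3.1409 0.0062 0.0699] [-0.2956 -1.3397 -1.6295] [ 0.002  -0.0001  0.0793  0.0007  0.0062  0.0039]
```

View pics/w5b.png

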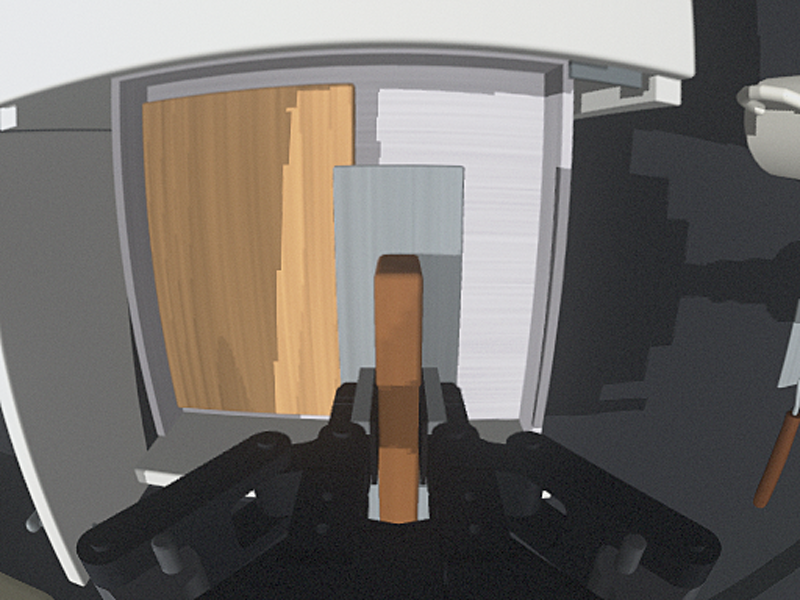

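The picture shows the rule over the lane. The board's bare side is visible at the top, from (354,85) to (354,165), and the board's back end is at row 85. I'll compute the lateral gap.

```bash
python3 - <<'E'
from h import *
C=cal('wrist'); im=cv2.imread('pics/w5.png'); e,r=pose()
hsv=cv2.cvtColor(im,cv2.COLOR_BGR2HSV).astype(int); P=[]
for y in range(60,103):
    k=np.nonzero(hsv[y,200:240,1]>70)[0]
    if len(k): P.append(at('wrist',(200+k[-1]+.5,y),.032,C))
P=np.array(P); T=r.inv().apply(P-e); print('board side in tool x,y',T[::8,:2], np.polyfit(T[:,0],T[:,1],1))
Q=[]
for x in range(150,215):
    k=np.nonzero(hsv[240:280,x,1]>70)[0]
    if len(k): Q.append(at('wrist',(x,240+k[-1]+.5),.032,C))
print('front end in tool',r.inv().apply(np.array(Q)-e)[::16,:2])
Q=[at('wrist',(x,np.nonzero(hsv[40:80,x,1]>70)[0][0]+39.5),.032,C) for x in range(180,222,10)]
print('back end in tool',r.inv().apply(np.array(Q)-e)[:,:2])
E
```

```text
board side in tool x,y [[ 0.1176 -0.0253]
 [ 0.1102 -0.0253]
 [ 0.1029 -0.0254]
 [ 0.0956 -0.0254]
 [ 0.0883 -0.0255]
 [ 0.081  -0.0255]] [ 0.0059 -0.026 ]
front end in tool [[-0.0868 -0.1157]
 [-0.087  -0.0969]
 [-0.1073 -0.0811]
 [-0.0867 -0.061 ]
 [-0.0763 -0.043 ]]
back end in tool [[ 0.125  -0.0678]
 [ 0.1244 -0.0584]
 [ 0.1247 -0.0492]
 [ 0.1242 -0.0401]
 [ 0.1239 -0.0311]]
```

Emit:
carry_out(targets=[0,0,0.035,0,0,0.004,0,0,0.07,0,0,0.004,0,0,0.09,0,0,0.004,0,0,0.1,0,0,0.004,0,0,0.11,0,0,0.004,0,0,0.11,0,0,0.004,0,0,0.11,0,0,0.004,0,0,0.11,0,0,0.004])

```text
t: 7.7
eef_pos: [0.5854, 0.0141, 0.0544]
ee_rot: [3.141, -0.007, 0.066]
contact_force: [0.3, -0.6, -1.9]
opening: 0.0125
gripper_force: 59.8
```

Emit:
carry_out(targets=[0,0,0.005,0,-0.003,0,0,0,0.009,0,-0.003,0,0,0,0.012,0,-0.003,0,0,0,0.014,0,-0.003,0,0,0,0.014,0,-0.003,0,0,0,0.014,0,-0.003,0])

```text
t: 8.2
eef_pos: [0.5841, 0.0141, 0.0387]
ee_rot: [3.141, -0.001, 0.066]
contact_force: [0.1, 0.2, 0.5]
opening: 0.0128
gripper_force: 60.4
```

Emit:
carry_out(targets=[0,-0.001,0,0,0,0,0,-0.002,0,0,0,0,0,-0.003,0,0,0,0,0,-0.004,0,0,0,0,0,-0.004,0,0,0,0,0,-0.004,0,0,0,0])

```text
t: 8.7
eef_pos: [0.584, 0.0179, 0.0387]
ee_rot: [3.14, -0.001, 0.066]
contact_force: [0.5, -1.3, 1.6]
opening: 0.0123
gripper_force: 60.5
```

Emit:
carry_out(targets=[0,-0.001,0,0,0,0,0,-0.001,0,0,0,0,0,-0.002,0,0,0,0,0,-0.002,0,0,0,0,0,-0.002,0,0,0,0])

```text
t: 9.12
eef_pos: [0.584, 0.0181, 0.0387]
ee_rot: [3.138, -0.001, 0.065]
contact_force: [0.6, -4.9, 2.6]
opening: 0.0122
gripper_force: 60.6
```

Emit:
carry_out(targets=[0,0.001,0,0,0,0,0,0.0015,0,0,0,0,0,0.0015,0,0,0,0])

```text
t: 9.37
eef_pos: [0.584, 0.018, 0.0387]
ee_rot: [3.14, -0.001, 0.065]
contact_force: [0.7, -3.9, 3.9]
opening: 0.0128
gripper_force: 60.6
```

Emit:
carry_out(targets=[0,0,0,0,0,0,0,0,0,0,0,0,0,0,0,0,0,0,0,0,0,0,0,0], jaw=0.04)

```text
t: 9.7
eef_pos: [0.5826, 0.0201, 0.038]
ee_rot: [-3.141, 0.002, 0.068]
contact_force: [1.0, 0.2, 0.2]
opening: 0.0404
gripper_force: 0.0
```

Emit:
carry_out(targets=[0,0,-0.01,0,0,0,0,0,-0.03,0,0,0,0,0,-0.06,0,0,0,0,0,-0.1,0,0,0,0,0,-0.13,0,0,0,0,0,-0.13,0,0,0,0,0,-0.13,0,0,0])

```text
t: 10.28
eef_pos: [0.5847, 0.0191, 0.1713]
ee_rot: [3.141, -0.005, 0.066]
contact_force: [-0.3, 0.2, -1.5]
opening: 0.0402
gripper_force: 0.0
```

```bash
python3 - <<'E'
from h import *
C=cal('wrist'); im=save('wrist','w6.png'); e,r=pose(); s=robot.state(); print(s['t'],e,s['ee_rot'])
cv2.imwrite('pics/w6b.png',cv2.resize(im,(800,600),interpolation=cv2.INTER_CUBIC))
hsv=cv2.cvtColor(im,cv2.COLOR_BGR2HSV)
m=((hsv[...,0]<20)&(hsv[...,1]>110)); m[:,:225]=0; m[:,300:]=0
n,l,st,c=cv2.connectedComponentsWithStats(m.astype(np.uint8)); k=1+st[1:,4].argmax()
ys,xs=np.nonzero(l==k); W=np.array([at('wrist',(x,y),.056,C) for x,y in zip(xs,ys)])
T=r.inv().apply(W-e)[:,:2]*1000; print('bar in tool',cv2.minAreaRect(T.astype(np.float32)))
P=[]
for y in range(40,200):
    k=np.nonzero(hsv[y,195:242,1]>70)[0]
    if len(k): P.append(at('wrist',(195+k[-1]+.5,y),.032,C))
T=r.inv().apply(np.array(P)-e)*1000; print('board',T[::12,:2])
E
```

```text
10.3333 [0.5833 0.019  0.1693] [ 3.1411 -0.0007  0.0662]
bar in tool ((8.576736450195312, -22.91807746887207), (172.85899353027344, 10.143211364746094), 1.5725959539413452)
board [[114.6771 -21.9028]
 [103.1018 -20.9989]
 [ 91.6259 -21.0518]
 [ 80.191  -21.1272]
 [ 68.7597 -21.2255]
 [ 57.2836 -20.3968]
 [ 45.7483 -20.5356]
 [ 34.1024 -20.698 ]
 [ 22.3056 -20.8849]
 [ 10.3157 -21.0975]
 [ -1.9125 -21.3371]
 [-14.427  -20.5995]]
```

View pics/w6b.png

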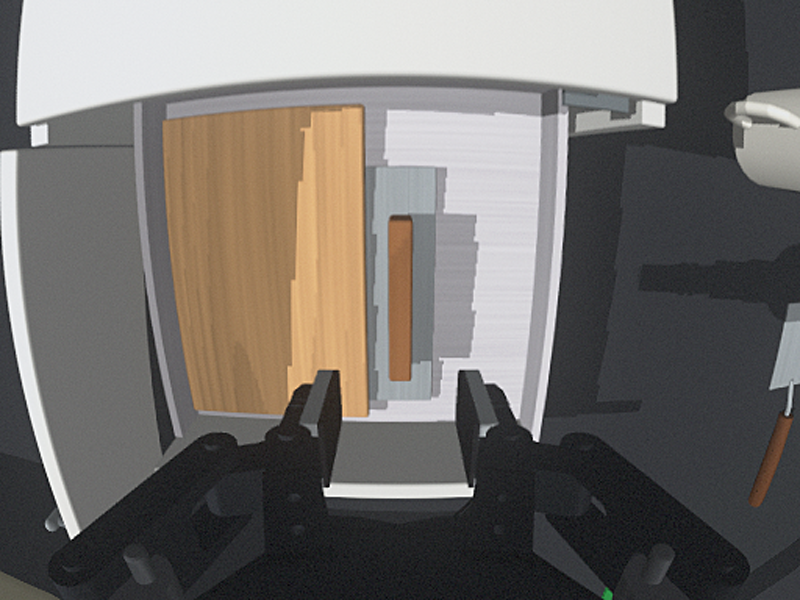

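The picture shows the rule released and lying along the board. The board edge is at column 367, the strip spans about 370–437, and the bar is centred at (400,298). I'll check the numbers.

```bash
python3 - <<'E'
from h import *
C=cal('wrist'); im=cv2.imread('pics/w6.png'); e,r=pose()
hsv=cv2.cvtColor(im,cv2.COLOR_BGR2HSV)
m=((hsv[...,0]<20)&(hsv[...,1]>110)); m[:,:243]=0; m[:,300:]=0
ys,xs=np.nonzero(m); W=np.array([at('wrist',(x,y),.056,C) for x,y in zip(xs,ys)])
T=r.inv().apply(W-e)[:,:2]*1000; print('bar in tool',cv2.minAreaRect(T.astype(np.float32)))
for x in range(228,246): print(x,im[150,x],hsv[150,x],np.round(r.inv().apply(at('wrist',(x,150),.026,C)-e)*1000,1)[1])
g=im[150,268:290].mean(1); print(g,[np.round(r.inv().apply(at('wrist',(x,150),.026,C)-e)*1000,1)[1] for x in (275,280)])
print('drawn',robot.pinpoint('tray_front','wrist')[:1],robot.pinpoint('cupboard','wrist')[:1])
# plan: tray push
for k,z in dict(tray_front=.094,door_push=.1,door_handle=.075,door_hinge=.07).items(): print(k,[(round(d['score'],2),at('wrist',d['pixel'],z,C)[:2]) for d in robot.pinpoint(k,'wrist')[:2]])
E
```

```text
bar in tool ((-2.8606491088867188, 0.8567743301391602), (99.34689331054688, 12.711585998535156), 0.33169299364089966)
228 [118 166 213] [ 15 114 213] -26.3
229 [122 172 217] [ 16 112 217] -25.3
230 [126 179 223] [ 16 111 223] -24.4
231 [117 165 208] [ 16 112 208] -23.4
232 [ 88 128 163] [ 16 117 163] -22.4
233 [ 60  80 102] [ 14 105 102] -21.4
234 [111 109 107] [105   9 111] -20.4
235 [130 128 124] [100  12 130] -19.5
236 [126 124 124] [120   4 126] -18.5
237 [116 116 110] [ 90  13 116] -17.5
238 [114 113 113] [120   2 114] -16.5
239 [115 113 112] [110   7 115] -15.6
240 [110 108 105] [102  12 110] -14.6
241 [161 162 155] [ 86  11 162] -13.6
242 [182 181 173] [ 93  13 182] -12.6
243 [175 173 170] [102   7 175] -11.7
244 [174 172 167] [ 99  10 174] -10.7
245 [177 176 168] [ 93  13 177] -9.7
[124.     124.     125.3333 127.3333 127.     126.     123.     121.6667
 124.6667 128.     115.3333 160.3333 153.6667 153.     153.6667 150.6667
 154.     155.3333 155.3333 155.3333 152.     152.3333] [np.float64(19.5), np.float64(24.3)]
drawn [{'pixel': [221.9, 321.1], 'score': 0.55}] [{'pixel': [226.2, 79.5], 'score': 0.97}]
tray_front [(0.55, array([0.462, 0.043])), (0.18, array([0.5306, 0.033 ]))]
door_push [(0.79, array([0.4699, 0.2342]))]
door_handle [(0.83, array([0.4121, 0.2724]))]
door_hinge [(0.85, array([0.6732, 0.204 ]))]
```

The centre of the rule is about 22 mm from the board side and parallel to it, so it's flush. Next I'll move in front of the tray, fingers shut.

Emit:
carry_out(targets=[-0.035,-0.008,0,0,0,0,-0.07,-0.016,0,0,0,0,-0.11,-0.024,0,0,0,0,-0.144,-0.03,0,0,0,0,-0.144,-0.03,0,0,0,0,-0.144,-0.03,0,0,0,0], jaw=0)

```text
t: 11.13
eef_pos: [0.4357, 0.0393, 0.1682]
ee_rot: [3.141, 0.002, 0.067]
contact_force: [0.3, -0.5, 0.5]
opening: 0.0001
gripper_force: 0.0
```

Emit:
carry_out(targets=[0,0,0.03,0,0,0,0,0,0.06,0,0,0,0,0,0.09,0,0,0,0,0,0.09,0,0,0,0,0,0.09,0,0,0])

```text
t: 11.55
eef_pos: [0.4384, 0.0388, 0.0774]
ee_rot: [3.14, 0.003, 0.065]
contact_force: [-0.3, 0.6, 0.7]
opening: 0.0003
gripper_force: 0.0
```

```bash
python3 - <<'E'
from h import *
e,r=pose(); s=robot.state(); c,sn=np.cos(.066),np.sin(.066)
print(e,s['ee_rot'],s['contact_force'],s['opening'],'along',e[0]*c+e[1]*sn,'L',-e[0]*sn+e[1]*c)
E
```

```text
[0.4384 0.0388 0.0774] [3.1405 0.0026 0.0653] [-0.3395  0.5992  0.7247] 0.0002624435018745539 along 0.4399814199044767 L 0.00983771032785602
```

Emit:
carry_out(targets=[0.008,0,0,0,0,0,0.013,0,0,0,0,0,0.017,0,0,0,0,0,0.021,0,0,0,0,0,0.026,0,0,0,0,0,0.032,0,0,0,0,0,0.039,0,0,0,0,0,0.047,0,0,0,0,0])

```text
t: 12.22
eef_pos: [0.485, 0.0421, 0.0786]
ee_rot: [3.141, 0.001, 0.066]
contact_force: [-2.1, -0.5, 1.7]
opening: -0.0
gripper_force: 1.2
```

Emit:
carry_out(targets=[0.009,0,0,0,0,0,0.019,0,0,0,0,0,0.029,0,0,0,0,0,0.039,0,0,0,0,0,0.049,0,0,0,0,0,0.059,0,0,0,0,0,0.069,0,0,0,0,0,0.079,0,0,0,0,0])

```text
t: 12.88
eef_pos: [0.5647, 0.0473, 0.0784]
ee_rot: [3.141, -0.0, 0.066]
contact_force: [-2.3, -0.3, 1.6]
opening: 0.0001
gripper_force: 1.2
```

Emit:
carry_out(targets=[0.01,0,0,0,0,0,0.02,0,0,0,0,0,0.03,0,0,0,0,0,0.04,0,0,0,0,0,0.05,0,0,0,0,0,0.059,0,0,0,0,0,0.067,0,0,0,0,0,0.073,0,0,0,0,0])

```text
t: 13.55
eef_pos: [0.6378, 0.0521, 0.0783]
ee_rot: [3.141, -0.001, 0.066]
contact_force: [-2.4, -0.0, 0.8]
opening: 0.0
gripper_force: 1.1
```

Emit:
carry_out(targets=[0.006,0,0,0,0,0,0.012,0,0,0,0,0,0.018,0,0,0,0,0,0.023,0,0,0,0,0,0.027,0,0,0,0,0,0.03,0,0,0,0,0,0.032,0,0,0,0,0,0.032,0,0,0,0,0])

```text
t: 14.22
eef_pos: [0.669, 0.0542, 0.0784]
ee_rot: [3.141, -0.001, 0.066]
contact_force: [-0.4, -0.8, -0.0]
opening: -0.0002
gripper_force: 0.3
```

Emit:
carry_out(targets=[0.002,0,0,0,0,0,0.004,0,0,0,0,0,0.005,0,0,0,0,0,0.006,0,0,0,0,0,0.006,0,0,0,0,0])

```text
t: 14.63
eef_pos: [0.6745, 0.0547, 0.0784]
ee_rot: [3.141, -0.0, 0.066]
contact_force: [-0.7, -0.1, -0.4]
opening: 0.0001
gripper_force: 0.7
```

Emit:
carry_out(targets=[0.001,0,0,0,0,0,0.002,0,0,0,0,0,0.003,0,0,0,0,0,0.004,0,0,0,0,0])

```text
t: 14.97
eef_pos: [0.6753, 0.0548, 0.0783]
ee_rot: [3.141, 0.008, 0.066]
contact_force: [-9.4, -2.1, 6.7]
opening: -0.0001
gripper_force: 4.8
```

Emit:
carry_out(targets=[0.001,0,0,0,0,0,0.002,0,0,0,0,0,0.003,0,0,0,0,0,0.004,0,0,0,0,0])

```text
t: 15.3
eef_pos: [0.6753, 0.0547, 0.0784]
ee_rot: [3.141, 0.017, 0.066]
contact_force: [-16.6, -2.6, 12.6]
opening: -0.0001
gripper_force: 8.6
```

The hard stop came at along = 0.677 m, as predicted for the tray fully home. I'm backing off, rising and checking.

Emit:
carry_out(targets=[-0.01,0,0,0,0,0,-0.03,0,0,0,0,0,-0.06,0,0,0,0,0,-0.09,0,-0.03,0,0,0,-0.12,0,-0.06,0,0,0,-0.15,0,-0.09,0,0,0,-0.18,0,-0.12,0,0,0,-0.18,0,-0.12,0,0,0])

```text
t: 15.97
eef_pos: [0.5018, 0.0439, 0.2039]
ee_rot: [-3.141, -0.008, 0.066]
contact_force: [0.9, -0.4, -0.7]
opening: -0.0003
gripper_force: 0.0
```

```bash
python3 - <<'E'
from h import *
s=robot.state(); print(s['t'],s['eef_pos'],s['ee_rot'],s['contact_force'],s['joint_positions'])
for n in('wrist','top'):
    C=cal(n); im=save(n,n+'7.png')
    if n=='wrist': cv2.imwrite('pics/w7b.png',cv2.resize(im,(640,480)))
    for k,z in dict(tray_front=.094,door_push=.1,door_handle=.075,door_hinge=.07,cupboard=0).items(): print(n,k,[(round(d['score'],2),at(n,d['pixel'],z,C)[:2]) for d in robot.pinpoint(k,n)[:1]])
c,sn=np.cos(.066),np.sin(.066)
h=np.array([.6733,.205])
for th in (1.7,1.3,.9,.5,.1,0):
    M=R.from_euler('z',.066-th).as_matrix()[:2,:2]; print(th,h+M@[-.016,-.205],M@[-1,0])
E
```

```text
15.9667 [0.5018 0.0439 0.2039] [-3.1414 -0.0083  0.0664] [ 0.8536 -0.362  -0.7357] [-0.1212  0.4186 -0.0136  1.883   0.008   0.8318 -1.6434]
wrist tray_front []
wrist door_push [(0.6, array([0.4702, 0.2336]))]
wrist door_handle [(0.94, array([0.4129, 0.2694]))]
wrist door_hinge [(0.7, array([0.673 , 0.2053]))]
wrist cupboard [(0.73, array([0.6864, 0.0572]))]
top tray_front []
top door_push [(0.96, array([0.4814, 0.2344]))]
top door_handle [(0.72, array([0.411 , 0.2698]))]
top door_hinge [(0.98, array([0.675 , 0.2094]))]
top cupboard [(0.63, array([0.6879, 0.0668]))]
1.7 [0.4697 0.2339] [0.0632 0.998 ]
1.3 [0.4745 0.1524] [-0.3305  0.9438]
0.9 [0.5107 0.0791] [-0.6719  0.7406]
0.5 [0.5726 0.0257] [-0.9073  0.4205]
0.1 [0.6503 0.0007] [-0.9994  0.034 ]
0 [ 0.6709 -0.0006] [-0.9978 -0.066 ]
```

View pics/w7b.png

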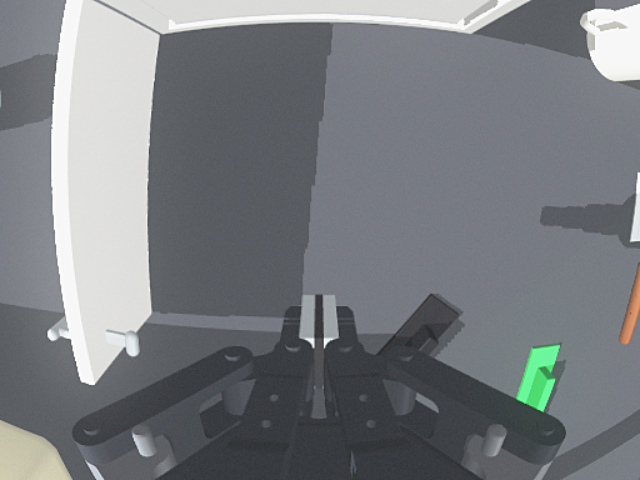

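The picture shows only empty worktop in front of the cupboard, so the tray is inside. The door stands open at the left, with its handle near (65,330). Next I'm going up, over the door to its outer side, then down.

Emit:
carry_out(targets=[0,-0.01,-0.035,0,0,0,0,-0.045,-0.05,0,0,0,-0.005,-0.085,-0.05,0,0,0,-0.01,-0.125,-0.05,0,0,0,-0.01,-0.165,-0.05,0,0,0,-0.01,-0.205,-0.05,0,0,0,-0.01,-0.245,-0.05,0,0,0,-0.01,-0.25,-0.05,0,0,0])

```text
t: 17.23
eef_pos: [0.4732, 0.3025, 0.2479]
ee_rot: [-3.135, 0.001, 0.079]
contact_force: [-1.0, 2.0, -0.6]
opening: 0.0007
gripper_force: 0.0
```

Emit:
carry_out(targets=[0,0,0.035,0,0,0,0,0,0.07,0,0,0,0,0,0.105,0,0,0,0,0,0.14,0,0,0,0,0,0.145,0,0,0,0,0,0.145,0,0,0])

```text
t: 17.73
eef_pos: [0.4749, 0.2911, 0.1011]
ee_rot: [3.138, 0.005, 0.066]
contact_force: [-0.1, 0.6, 0.5]
opening: 0.0
gripper_force: 0.0
```

```bash
cat > door.py <<'E'
from h import *
e,r=pose(); s=robot.state(); print(s['t'],e,s['ee_rot'],s['contact_force'],s['joint_positions'][6])
h=np.array([.6733,.205]); y=s['ee_rot'][2]; tx=np.array([np.cos(y),np.sin(y)]); ty=np.array([np.sin(y),-np.cos(y)])
for th in np.r_[1.7:.05:-.1,.1,.05,0,-.03]:
    M=R.from_euler('z',.066-th).as_matrix()[:2,:2]; n=M@[-1,0]; d=.011*abs(n@tx)+.015*abs(n@ty)
    D=h+M@[-.016,-.205]+n*d-e[:2]; print(round(th,2),np.round([D@tx,D@ty],3))
E
python3 door.py
```

```text
17.7333 [0.4749 0.2911 0.1011] [3.1379 0.0052 0.0659] [-0.0553  0.6249  0.4818] -2.142266220014283
1.7 [-0.007  0.041]
1.6 [-0.012  0.062]
1.5 [-0.014  0.082]
1.4 [-0.015  0.102]
1.3 [-0.014  0.122]
1.2 [-0.011  0.142]
1.1 [-0.006  0.161]
1.0 [0.001 0.181]
0.9 [0.01  0.199]
0.8 [0.021 0.217]
0.7 [0.034 0.234]
0.6 [0.049 0.249]
0.5 [0.065 0.263]
0.4 [0.083 0.275]
0.3 [0.102 0.286]
0.2 [0.122 0.294]
0.1 [0.144 0.3  ]
0.1 [0.144 0.3  ]
0.05 [0.154 0.302]
0.0 [0.165 0.304]
-0.03 [0.171 0.305]
```

Emit:
carry_out(targets=[-0.006,0.025,0,0,0,0,-0.008,0.038,0,0,0,0,-0.01,0.048,0,0,0,0,-0.012,0.06,0,0,0,0,-0.013,0.072,0,0,0,0,-0.014,0.084,0,0,0,0,-0.015,0.096,0,0,0,0,-0.015,0.108,0,0,0,0])

```text
t: 18.4
eef_pos: [0.4684, 0.1823, 0.1035]
ee_rot: [3.141, -0.0, 0.066]
contact_force: [0.1, 0.3, 0.3]
opening: -0.0003
gripper_force: 0.3
```

```bash
python3 door.py | head -14; python3 - <<'E'
from h import *
im=save('top','t8.png'); C=cal('top')
for k,z in dict(door_push=.1,door_handle=.075).items(): print(k,[(round(d['score'],2),at('top',d['pixel'],z,C)[:2]) for d in robot.pinpoint(k,'top')[:1]])
E
```

```text
18.4 [0.4684 0.1823 0.1035] [ 3.1409 -0.      0.0659] [0.1084 0.2714 0.2972] -1.9867475682770104
1.7 [ 0.007 -0.068]
1.6 [ 0.002 -0.046]
1.5 [-0.001 -0.026]
1.4 [-0.002 -0.006]
1.3 [-0.     0.014]
1.2 [0.003 0.034]
1.1 [0.008 0.053]
1.0 [0.015 0.073]
0.9 [0.024 0.091]
0.8 [0.035 0.109]
0.7 [0.048 0.126]
0.6 [0.063 0.141]
0.5 [0.079 0.155]
door_push []
door_handle []
```

Emit:
carry_out(targets=[0,0.012,0,0,0,0,0.001,0.024,0,0,0,0,0.004,0.036,0,0,0,0,0.007,0.048,0,0,0,0,0.011,0.06,0,0,0,0,0.015,0.072,0,0,0,0,0.021,0.083,0,0,0,0,0.025,0.092,0,0,0,0])

```text
t: 19.22
eef_pos: [0.5001, 0.0914, 0.1033]
ee_rot: [3.14, 0.0, 0.065]
contact_force: [0.5, 0.3, -0.4]
opening: 0.0001
gripper_force: 0.2
```

```bash
python3 door.py; python3 - <<'E'
from h import *
im=save('scene','s8.png'); cv2.imwrite('pics/s8b.png',cv2.resize(im[110:300,130:440],(775,475)))
for k,z in dict(door_push=.1,door_handle=.075).items(): print(k,[(round(d['score'],2),at('scene',d['pixel'],z)[:2]) for d in robot.pinpoint(k,'scene')[:1]])
E
```

```text
19.2167 [0.5001 0.0914 0.1033] [3.1401 0.     0.0647] [ 0.4988  0.3119 -0.3639] -1.812867546759021
1.7 [-0.019 -0.16 ]
1.6 [-0.024 -0.139]
1.5 [-0.027 -0.119]
1.4 [-0.027 -0.099]
1.3 [-0.026 -0.079]
1.2 [-0.023 -0.059]
1.1 [-0.018 -0.039]
1.0 [-0.011 -0.02 ]
0.9 [-0.002 -0.002]
0.8 [0.009 0.016]
0.7 [0.022 0.033]
0.6 [0.037 0.048]
0.5 [0.053 0.062]
0.4 [0.071 0.074]
0.3 [0.09  0.085]
0.2 [0.111 0.093]
0.1 [0.132 0.099]
0.1 [0.132 0.099]
0.05 [0.143 0.101]
0.0 [0.153 0.103]
-0.03 [0.159 0.104]
door_push [(0.91, array([0.4991, 0.087 ]))]
door_handle [(0.72, array([0.4414, 0.0531]))]
```

View pics/s8b.png

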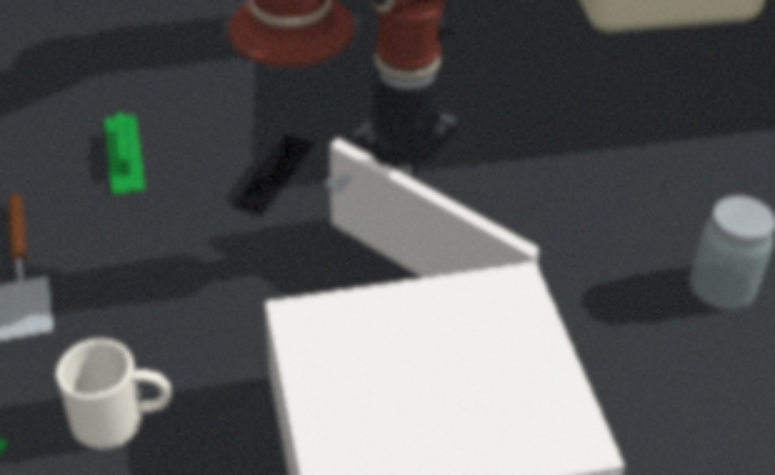

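The picture shows the door swinging with the fingers at about 0.9 rad, and the bystanders untouched. I'm going on.

Emit:
carry_out(targets=[0.006,0.01,0,0,0,0,0.013,0.02,0,0,0,0,0.021,0.031,0,0,0,0,0.03,0.041,0,0,0,0,0.04,0.05,0,0,0,0,0.05,0.059,0,0,0,0,0.06,0.067,0,0,0,0,0.071,0.074,0,0,0,0])

```text
t: 20.03
eef_pos: [0.5761, 0.022, 0.1033]
ee_rot: [3.14, 0.001, 0.064]
contact_force: [-0.7, 0.8, 0.6]
opening: 0.0002
gripper_force: 0.3
```

Emit:
carry_out(targets=[0.01,0.006,0,0,0,0,0.02,0.012,0,0,0,0,0.03,0.016,0,0,0,0,0.039,0.019,0,0,0,0,0.047,0.022,0,0,0,0,0.053,0.024,0,0,0,0,0.059,0.025,0,0,0,0,0.059,0.025,0,0,0,0])

```text
t: 20.7
eef_pos: [0.637, 0.0021, 0.1034]
ee_rot: [3.14, -0.001, 0.065]
contact_force: [0.1, 0.6, 0.0]
opening: 0.0001
gripper_force: 0.0
```

```bash
python3 door.py|sed -n '1p;16,24p'
```

```text
20.7 [0.637  0.0021 0.1034] [ 3.1402 -0.0012  0.0649] [0.128  0.6151 0.005 ] -1.6222824075414197
0.3 [-0.041 -0.013]
0.2 [-0.02  -0.005]
0.1 [0.001 0.001]
0.1 [0.001 0.001]
0.05 [0.012 0.003]
0.0 [0.023 0.005]
-0.03 [0.028 0.006]
```

Emit:
carry_out(targets=[0.004,0.001,0,0,0,0,0.008,0.002,0,0,0,0,0.012,0.002,0,0,0,0,0.016,0.003,0,0,0,0,0.02,0.003,0,0,0,0,0.022,0.003,0,0,0,0,0.022,0.003,0,0,0,0])

```text
t: 21.28
eef_pos: [0.6558, 0.0013, 0.1033]
ee_rot: [3.14, 0.005, 0.066]
contact_force: [-5.0, -0.8, 2.1]
opening: -0.0001
gripper_force: 2.0
```

Emit:
carry_out(targets=[0.001,0,0,0,0,0,0.002,0,0,0,0,0,0.003,0,0,0,0,0,0.004,0,0,0,0,0,0.004,0,0,0,0,0])

```text
t: 21.7
eef_pos: [0.6597, 0.0012, 0.1034]
ee_rot: [3.14, 0.006, 0.066]
contact_force: [-7.3, -1.0, 3.9]
opening: -0.0001
gripper_force: 3.6
```

Emit:
carry_out(targets=[0.001,0,0,0,0,0,0.002,0,0,0,0,0,0.003,0,0,0,0,0,0.004,0,0,0,0,0,0.004,0,0,0,0,0])

```text
t: 22.12
eef_pos: [0.6596, 0.0013, 0.1034]
ee_rot: [3.14, 0.015, 0.066]
contact_force: [-15.3, -1.3, 10.4]
opening: 0.0
gripper_force: 7.8
```

Emit:
carry_out(targets=[0.001,0,0,0,0,0,0.002,0,0,0,0,0,0.003,0,0,0,0,0,0.003,0,0,0,0,0])

```text
t: 22.45
eef_pos: [0.6595, 0.0012, 0.1034]
ee_rot: [3.14, 0.022, 0.065]
contact_force: [-21.4, -1.9, 15.7]
opening: -0.0002
gripper_force: 10.9
```

Emit:
carry_out(targets=[-0.01,0,0,0,0,0,-0.03,0,0,0,0,0,-0.06,0,0,0,0,0,-0.09,0,-0.03,0,0,0,-0.12,0,-0.06,0,0,0,-0.15,0,-0.09,0,0,0,-0.18,0,-0.12,0,0,0,-0.18,0,-0.12,0,0,0])

```text
t: 23.12
eef_pos: [0.4887, -0.0097, 0.2289]
ee_rot: [3.14, -0.009, 0.066]
contact_force: [1.1, 0.3, -0.4]
opening: 0.0001
gripper_force: 0.0
```

```bash
python3 - <<'E'
from h import *
s=robot.state(); print(s['t'],s['eef_pos'],s['contact_force'])
C=cal('wrist'); im=save('wrist','w9.png'); t=save('top','t9.png')
cv2.imwrite('pics/end.png',np.hstack([cv2.resize(im,(400,300)),cv2.resize(t[60:240,180:420],(400,300))]))
for n in('wrist','top'):
  for k,z in dict(door_push=.1,door_handle=.075,door_hinge=.07,cupboard=0).items(): print(n,k,[(round(d['score'],2),at(n,d['pixel'],z,C if n=='wrist' else None)[:2]) for d in robot.pinpoint(k,n)[:1]])
M=R.from_euler('z',.066).as_matrix()[:2,:2]; print('expect shut: push',np.array([.6733,.205])+M@[-.016,-.205],'handle',np.array([.6733,.205])+M@[-.051,-.268])
E
```

```text
23.1167 [ 0.4887 -0.0097  0.2289] [ 1.1178  0.295  -0.3933]
wrist door_push []
wrist door_handle [(0.92, array([ 0.6392, -0.0619]))]
wrist door_hinge [(0.87, array([0.6741, 0.2109]))]
wrist cupboard [(0.8, array([0.6911, 0.0532]))]
top door_push [(0.86, array([ 0.6869, -0.0072]))]
top door_handle [(0.94, array([ 0.6407, -0.0627]))]
top door_hinge [(0.73, array([0.6687, 0.2073]))]
top cupboard [(0.64, array([0.6875, 0.0616]))]
expect shut: push [ 0.6709 -0.0006] handle [ 0.6401 -0.0658]
```

View pics/end.png

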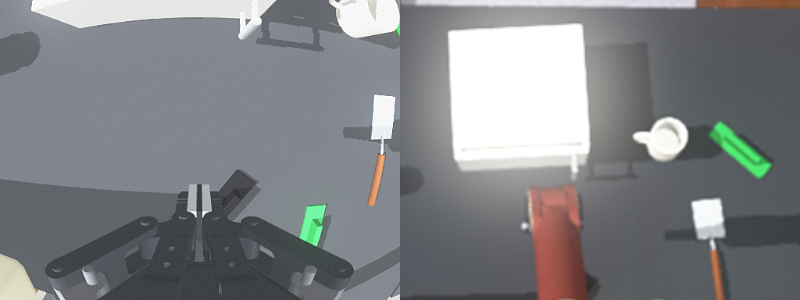

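The end picture shows the door closed against the cupboard front, with its handle at (575,168). The measured handle position, (0.640, -0.062), is within 4 mm of where it should be when shut. The bystanders stand as they were and the arm is clear, so I'm handing in.

```bash
python3 -c "
from rig import robot
print(robot.sign_off())"
```

```text
the job is handed in; nothing more can be done
None
```

The job is handed in, though the judge's verdict was not shown: the rule measured flush along the board and let go, the tray was pushed to its hard stop, the door was pushed to its stop past the catch, and the spatula, mug and jar look undisturbed.

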